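# Close the draught shield and tare the balance

### The job

Tare the laboratory balance with the flask standing on its pan: push the open glass top door of the draught shield fully shut, then press the tare key (the wide bar-shaped key) right down and let it come back up. Do it gently, with the fingers only, gripping and lifting nothing; leave the other keys, the flask and the things on the bench alone, and finish with the hand clear of everything.

Things in the scene. Friction and masses are not known exactly. Their poses are not given: they have to be found in the camera images.
- balance: Lab balance, fixed, 350 x 210 mm. Origin on the bench under the middle of its shield's front glass; x to its back, y its left, z up. Console slopes 10 degrees from the glass (x = 0, 66 mm high) to its front edge (x = -125, 44 high): display, then a row of 4 white keys at x = -96. Glass shield x 0 to 190, y -93 to 93, to 206 high at the top door's side rails; pan inside at x = 95, top 78 high.
- shield_door (a joint): How far the glass top door is open (m): 0 = fully shut (its front edge at the front glass), growing as it slides along the balance's +x (to the back), at most 0.1; it starts 0.045 to 0.085 open. It slides with about 1.2 N of friction, stays where it is left, and meets a firm stop at 0.
- tab_top (a point): Middle of the top of the door's black tab: an upright block 12 mm thick (balance x), 44 wide (balance y), 18 tall on the door's glass (glass top 204 mm, tab top 222 mm above the bench), 30 mm behind the door's front edge. It moves with the door; the glass behind it is bare for 154 mm, the side rails stand 2 mm higher. Axes as the balance's.
- tare_top (a point): Middle of the top of the tare key, the one wide bar-shaped key: 44 mm along the balance's y, 20 mm along the slope, 8 mm proud of the console, at balance y = -33 mm, second from the right as seen from the balance's front; about 57 mm above the bench. z is the console's normal, out of the key, leaning 10 degrees towards the balance's front.
- tare_key (a joint): Travel of the tare key (m): 0 = up, 0.004 = right down, at a firm stop (still 4 mm proud of the console). A spring returns it: it starts to move at about 1.2 N and is right down at 4.4 N; it counts as pressed beyond 0.0028.
- power_key (a joint): Travel (m) of the small round power key (16 mm across, 8 mm proud), at balance y = +80 mm in the same row. Same spring and travel as the tare key. Not to be pressed.
- mode_key (a joint): Travel (m) of the small round mode key (16 mm across, 8 mm proud), at balance y = +27 mm in the same row. Same spring and travel. Not to be pressed.
- print_key (a joint): Travel (m) of the small round print key (16 mm across, 8 mm proud), at balance y = -86 mm in the same row. Same spring and travel. Not to be pressed.
- pan_flask: Small glass conical flask, 51 mm across the foot, 85 mm high, about 45 g, loose on the pan inside the shield (its mouth 163 mm above the bench). Origin: centre of its underside.
- bench_flask: Larger glass conical flask, 72 mm across the foot, 125 mm high, loose on the bench to the balance's left. Origin: centre of its underside.
- amber_bottle: Amber glass reagent bottle with black cap, 60 mm across, 115 mm high, loose on the bench to the balance's left. Origin: centre of its underside.
- pipette: White hand pipette, about 265 mm long, 26 mm wide, 24 mm high, lying loose on the bench to the balance's right, its length (x) roughly along the balance. Origin: on the bench under it, 45 mm from the middle of its white body towards the tip.

How it is judged:
By the outcome, as a careful person would: the job done as asked, in the order asked, and still so for the second after the job is handed in, with the robot touching nothing.
It also fails if it takes over 42 s, if anything falls off the work surface, if the arm or the gripper's body presses on something with over 40 N, if the wrist force passes 120 N, or if a joint passes its speed limit or range.

### The arm

A 6-joint arm with a two-finger parallel gripper is mounted at the origin on the work surface. World frame = base frame: x ahead of the robot, y to its left, z up, the work surface at z = 0. Lengths are in m, angles in degrees, forces in N, time in s.
With the tool pointing down it reaches from about 0.25 to 0.725 m from the base axis. Payload 9.7 kg.
Tool frame: the origin (TCP) lies midway between the tips of the shut fingers; the grasp point (between the pads) lies bot.hold_point_z behind it (bot.hold_point_z is the distance from the TCP to the grasp point, in m); z points along the fingers, y is the line along which they close (so a half turn about z gives the same grasp; the last joint's range is limited). The gripper opens to 85 mm and grips with 20 to 120 N. Pads are 22 mm wide; open, the fingers measure 114 mm over their backs; the gripper's body (76 mm by 85 mm) begins 54 mm behind the grasp point. The pads swing forward as they close: fully open they stand 13 mm farther back than shut.
Start: joints at [74.943, 4.979, 10.078, 95.1, 0, 90], TCP at [0.143, 0.531, 0.231] pointing down, gripper open.
Joint ranges: [-179.16, 179.16], [-48.56, 103.87], [-65.8, 70.77], [-126.05, 130.52], [-82.76, 87.17], [-180, 180]. Speed limits (degrees/s): [127.2, 127.2, 147.25, 180, 180, 180].

### API

Orientations are given as [roll, pitch, yaw] about the fixed x, y, z axes, in that order (R = Rz(yaw) Ry(pitch) Rx(roll)).
In Python, from workcell import bot, camera, camera_model, ticket gives the robot as it stands.
- The arm moves only by the tool send_rows, never from a script. Its argument "targets" is text: rows parted by semicolons, each of 5 numbers parted by spaces: the shift along the tool's x, y, z in mm, then the turn about the tool's z in degrees, then the closure in counts, from 0 (fully open) to 255 (shut). A call has 1 to 20 rows; each row is the pose to reach, as a shift and turn from the pose commanded when the call began, along the tool's axes at that moment; what a row does not reach only later rows make up. A row lasts 1/8 s, in which the tool goes at most 62.5 mm and 10.7 degrees, less where a joint would pass 70% of its speed; a pose out of reach is approached as far as the arm can. A call with a gripper value outside its range is refused whole. The fingers move at their own pace and stop on an object; "newtons" is the grip in N (left out, the last holds). Time passes only in rows, so rows that repeat a pose let the fingers close. It gives the time, the measured TCP pose, the force, the opening and the grip force at its end, in the units of the state.
- bot.get_obs(): the state, without advancing time (a new reading comes with each control period).
- camera(name): name is "scene" or "side" or "wrist"; returns the picture (400x640x3 uint8, blue, green, red); there is no depth.
- camera_model(name): a dict with "K" (3x3 intrinsics, pixels), "dist_coeffs" ([k1, k2, p1, p2, k3] as OpenCV has them; the pictures are not rectified), "pose" (4x4, takes a point from camera to world coordinates); the wrist camera has in their place "T_tool_cam" (4x4, takes a point from camera to tool coordinates, whose origin is the TCP and whose axes are the flange's). Camera axes: x right, y down, z forward; pixel columns grow to the right and rows downward; lengths in m; the calibration is good to about 2 mm. A picture is of the moment at which its call begins: read the wrist's pose just before it. camera_model takes no time and is no camera call.
- ticket.job_done(): hands the job in; it is judged then, once.
The state is a dict: "time": time; "q": joint angles; "qd": joint speeds; "joint_efforts": joint torques, N m; "ee_pos": TCP position; "tcp_rot": TCP orientation; "wrist_force": force on the tool from outside, world axes, zero at the start; "torque": the same for the moment, N m; "opening": finger opening in m; "grasp_force": force on a finger pad.
Only numpy, scipy, OpenCV 4.12 (cv2) and the standard library are available. Lean on these libraries where they do the work, as an engineer would, in place of code of your own. Each camera call takes 0.05 s, during which the arm holds its last target. There are 200 camera calls.

## Working session

There is one attempt and no reset: what is moved stays moved. The work goes in short steps, Python scripts to look and compute and a tool call to move; the robot and the scene stay as the last step left them, time stands still between calls to the robot, and variables do not carry over. Pictures are saved under pics/ and viewed, at most 10 in all, crops included, and the job is handed in when it is done.

Besides the shell and the picture viewer there is one more tool, called after "Call:" as a command line: name --argument value ..., lists and objects as JSON in quotes. send_rows: Moves the arm, as the interface text tells. Its arguments: {"type":"object","properties":{"targets":{"type":"string"},"newtons":{"type":"number"}},"required":["targets"]}

```bash
mkdir -p pics
python3 - <<'E'
from workcell import bot,camera,camera_model
import cv2
o=bot.get_obs();print(o['time'],o['ee_pos'],o['tcp_rot'],bot.hold_point_z,o['opening'])
for n in('scene','side','wrist'):
    cv2.imwrite(f'pics/{n}0.png',camera(n))
    m=camera_model(n);print(n,{k:getattr(v,'tolist',lambda:v)() for k,v in m.items()})
E
```

```text
0.0 [0.14282327 0.53089702 0.23058256] [-1.79922582e+02  7.04647891e-04  1.64943847e+02] 0.0187 0.08535109967658303
scene {'K': [[455.13819110434383, 0.0, 319.77660563586466], [0.0, 455.13819110434383, 196.0912510459354], [0.0, 0.0, 1.0]], 'dist_coeffs': [0.00958292759523574, 0.0, 0.0, 0.0, 0.0], 'pose': [[-0.2467117356085258, 0.7986425236192988, -0.5489111394206045, 1.0357915159335047], [0.9690809662018641, 0.20561136335727673, -0.13640398895788616, 0.18180678166714553], [0.003924341765201504, -0.5655918022084119, -0.8246760047535941, 0.8769527765376802], [0.0, 0.0, 0.0, 1.0]]}
side {'K': [[387.45477182994347, 0.0, 306.8331701704312], [0.0, 387.45477182994347, 201.19414378718557], [0.0, 0.0, 1.0]], 'dist_coeffs': [-0.09203445274917961, 0.0, 0.0, 0.0, 0.0], 'pose': [[-0.9824581060511166, -0.12850673154613262, 0.13513729981682704, 0.44995482175126006], [-0.18636418426216908, 0.7024951474339365, -0.6868543940720391, 0.5342120453081775], [-0.006667884128348875, -0.6999904197766582, -0.7141211042548378, 0.6546849778565664], [0.0, 0.0, 0.0, 1.0]]}
wrist {'K': [[307.95883299701654, 0.0, 320.8589570123402], [0.0, 307.95883299701654, 201.80570639361864], [0.0, 0.0, 1.0]], 'dist_coeffs': [0.01803166159400061, 0.0, 0.0, 0.0, 0.0], 'T_tool_cam': [[-0.0006719747347145874, -0.9557097047806757, -0.2943102251672333, 0.07478642391232442], [0.999998381430962, -0.00015100588601363798, -0.0017928560111524058, 0.0005426348133303893], [0.0016690073128184163, -0.2943109535597581, 0.9557082593706795, -0.14141811120969724], [0.0, 0.0, 0.0, 1.0]]}
```

View pics/scene0.png

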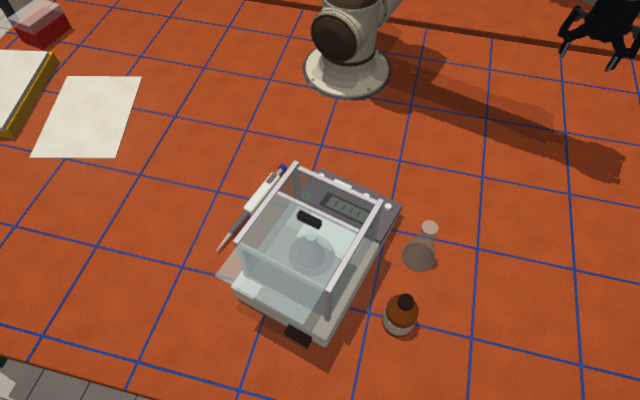

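View pics/side0.png

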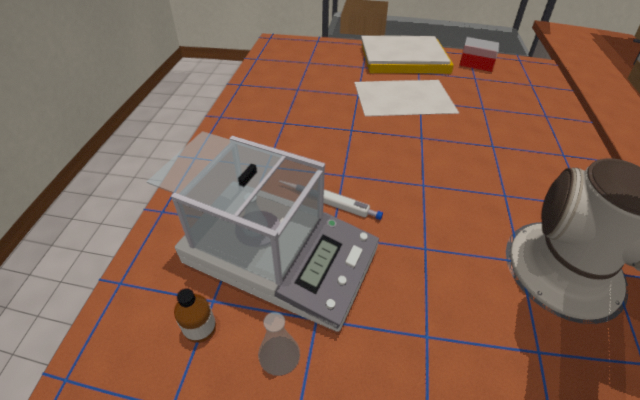

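The balance faces the robot: side view has the tab at about (248,175), the tare key at (354,256) and round keys at (363,236), (342,280), (330,303). I'll enlarge both views.

Run:
```python
import cv2
a=cv2.imread('pics/scene0.png')[145:355,205:415];b=cv2.imread('pics/side0.png')[125:325,145:395]
cv2.imwrite('pics/sc.png',cv2.resize(a[:150],None,fx=3.8,fy=3.8,interpolation=cv2.INTER_CUBIC))
cv2.imwrite('pics/si.png',cv2.resize(b,None,fx=3,fy=3,interpolation=cv2.INTER_CUBIC))
```

```text
(no output)
```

View pics/sc.png

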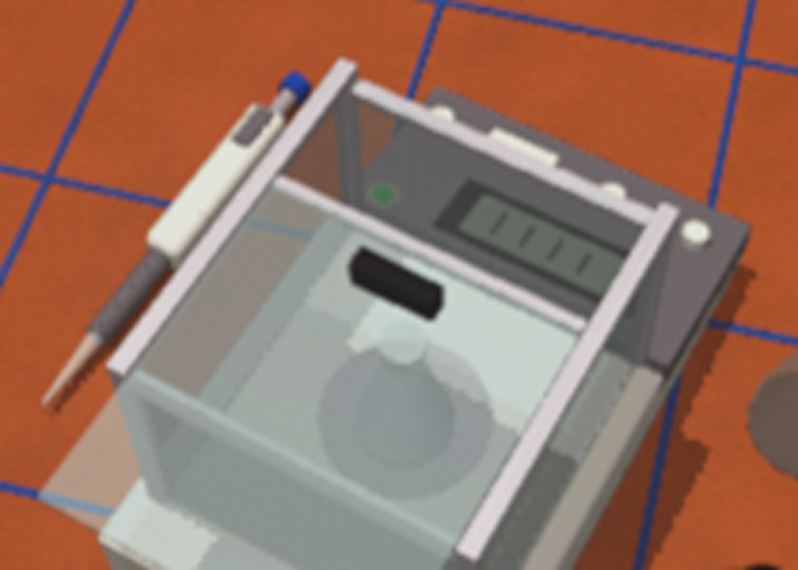

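View pics/si.png

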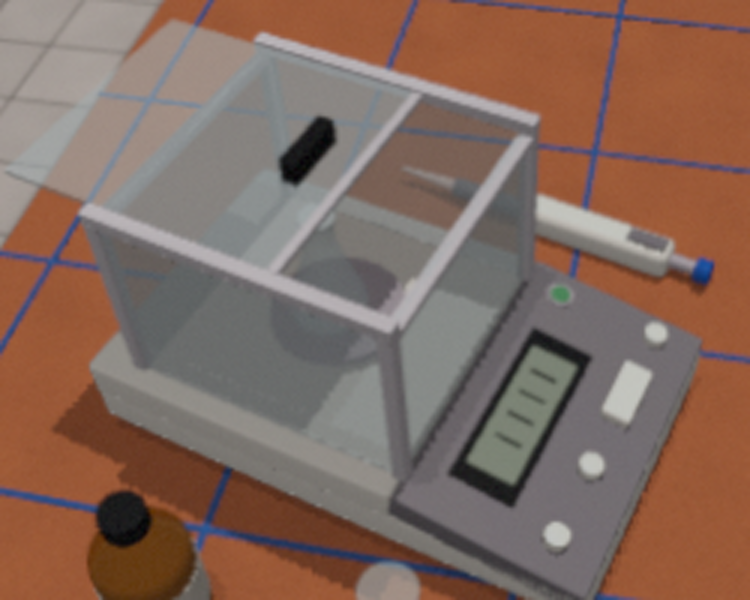

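```bash
cat > h.py <<'E'
import numpy as np,cv2
from workcell import bot,camera,camera_model
from scipy.optimize import least_squares
from scipy.spatial.transform import Rotation as R
def pose(n,o=None):
    m=camera_model(n)
    if 'pose' in m: return m,np.array(m['pose'])
    T=np.eye(4);T[:3,:3]=R.from_euler('xyz',o['tcp_rot'],degrees=True).as_matrix();T[:3,3]=o['ee_pos']
    return m,T@np.array(m['T_tool_cam'])
def proj(m,T,P):
    W=np.linalg.inv(T);rv=cv2.Rodrigues(W[:3,:3])[0]
    return cv2.projectPoints(np.array(P,float),rv,W[:3,3],np.array(m['K']),np.array(m['dist_coeffs']))[0][:,0]
def world(p,P):
    a=np.radians(p[2]);c,s=np.cos(a),np.sin(a);P=np.array(P)
    return np.c_[p[0]+c*P[:,0]-s*P[:,1],p[1]+s*P[:,0]+c*P[:,1],P[:,2]]
E
python3 - <<'E'
from h import *
K=lambda y:[-.0974,y,.057]
si=dict(o=(145,125,3),pts=[((656,332),K(-.086)),((628,389),K(-.033)),((592,462),K(.027)),((557,534),K(.08)),((395,325),[0,.093,.206]),((537,120),[0,-.093,.206]),((88,210),[.19,.093,.206]),((262,40),[.19,-.093,.206]),((699,340),[-.125,-.105,.044])],tab=(306,143))
sc=dict(o=(205,145,3.8),pts=[((696,230),K(.08)),((524,147),K(-.033)),((347,65),[0,-.093,.206]),((670,208),[0,.093,.206]),((470,553),[.19,.093,.206]),((117,370),[.19,-.093,.206])],tab=(400,272))
D=[]
for n,d in(('side',si),('scene',sc)):
    f=lambda q:np.array(q)/d['o'][2]+d['o'][:2]
    D.append((*pose(n),np.array([f(a) for a,_ in d['pts']]),[b for _,b in d['pts']],f(d['tab'])))
def res(p,full=False):
    r=[];t=[]
    for m,T,u,P,tb in D:
        r.append(proj(m,T,world(p,P))-u);t.append(proj(m,T,world(p,[[p[3]+.03,0,.222]]))-tb)
    return (r,t) if full else np.concatenate([x.ravel() for x in r+t])
s=least_squares(res,[.5,.05,0,.06],loss='soft_l1',x_scale=[.01,.01,1,.01]);p=s.x
print(p);print(*[x.round(1).tolist() for l in res(p,True) for x in l],sep='\n')
print(world(p,[K(-.033),[p[3]+.03,0,.222]]))
np.save('p.npy',p)
E
```

```text
[  0.54977224   0.09212949 -14.72220481   0.06778083]
[[0.1, 0.2], [0.0, 0.7], [0.3, 0.7], [0.4, 0.3], [-5.0, 1.8], [-2.0, -2.4], [-2.3, 2.2], [0.8, -2.0], [1.1, -0.6]]
[[-0.2, -0.5], [-1.5, 0.6], [-3.6, -0.2], [1.5, 2.1], [3.6, -0.5], [-1.4, -3.1]]
[[0.3, -1.0]]
[[-0.5, -0.3]]
[[0.44718356 0.08496544 0.057     ]
 [0.64434286 0.06728018 0.222     ]]
```

```bash
cat >> h.py <<'E'
def shift(P):
    o=bot.get_obs();return (R.from_euler('xyz',o['tcp_rot'],degrees=True).inv().apply(np.array(P)-o['ee_pos'])*1000).round(1)
E
python3 - <<'E'
from h import *
p=np.load('p.npy');t=p[3]+.03
for q in([t+.035,0,.29],[t+.035,0,.21]): w=world(p,[q])[0];print(w,np.hypot(*w[:2]),shift(w))
E
```

```text
[0.67819378 0.05838553 0.29      ] 0.6807023420000446 [-639.8 -317.3  -59. ]
[0.67819378 0.05838553 0.21      ] 0.6807023420000446 [-639.8 -317.2   21. ]
```

Call:
send_rows --targets "0 0 -40 0 255; -25 -13 -60 0 255; -70 -35 -60 0 255; -115 -57 -60 0 255; -160 -80 -60 0 255; -205 -102 -60 0 255; -250 -124 -60 0 255; -295 -147 -60 0 255; -340 -169 -60 0 255; -385 -191 -60 0 255; -430 -214 -60 0 255; -475 -236 -60 0 255; -520 -258 -60 0 255; -565 -280 -60 0 255; -605 -300 -60 0 255; -630 -312 -60 0 255; -640 -317 -60 0 255; -640 -317 -60 0 255; -640 -317 -60 0 255; -640 -317 -60 0 255"

```text
time: 2.65
ee_pos: [0.678, 0.0596, 0.292]
tcp_rot: [180.0, 0.0, 165.0]
wrist_force: [0.3, 1.3, -0.3]
opening: 0.0001
grasp_force: 0.0
```

Run:
```python
from h import *
o=bot.get_obs();im=camera('wrist');print(o['time'],o['ee_pos'],o['tcp_rot'],o['wrist_force'],o['opening'])
p=np.load('p.npy');m,T=pose('wrist',o);t=p[3]+.03
P=[[t+a,b,.222] for a,b in((-.006,-.022),(-.006,.022),(.006,.022),(.006,-.022))]
print(proj(m,T,world(p,P)).round())
cv2.imwrite('pics/w1.png',im)
```

```text
2.65 [0.67796594 0.05959697 0.29200607] [1.79980385e+02 3.78171819e-02 1.65003154e+02] [ 0.27609809  1.2805326  -0.27784069] 7.871876615729474e-05
[[287. 159.]
 [351. 159.]
 [350. 176.]
 [287. 176.]]
```

View pics/w1.png

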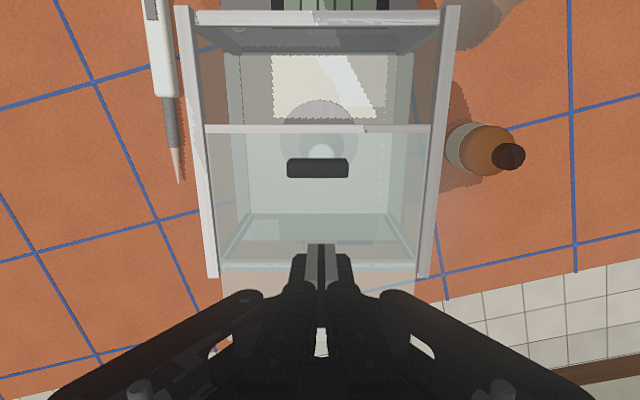

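The tab is at (287–348, 158–177), within about 1 px of where I predicted it, so I'll descend behind it.

Call:
send_rows --targets "0 -1 20 0 255; 0 -1 45 0 255; 0 -1 65 0 255; 0 -1 76 0 255; 0 -1 80 0 255; 0 -1 80 0 255; 0 -1 80 0 255"

```text
time: 3.58
ee_pos: [0.6786, 0.0578, 0.2122]
tcp_rot: [180.0, 0.1, 164.9]
wrist_force: [0.1, -0.8, -0.3]
opening: 0.0001
grasp_force: 0.0
```

Call:
send_rows --targets "4 0 0 0 255; 9 0 0 0 255; 13 0 0 0 255; 16 0 0 0 255; 19 0 0 0 255; 23 0 0 0 255; 28 0 0 0 255; 34 0 0 0 255; 40 0 0 0 255; 46 0 0 0 255; 52 0 0 0 255; 57 0 0 0 255; 62 0 0 0 255; 67 0 0 0 255; 71 0 0 0 255; 74 0 0 0 255; 76 0 0 0 255; 76 0 0 0 255"

```text
time: 5.82
ee_pos: [0.6047, 0.0777, 0.2112]
tcp_rot: [180.0, -0.0, 165.0]
wrist_force: [0.4, -0.2, -0.9]
opening: -0.0003
grasp_force: 0.0
```

Run:
```python
from h import *
o=bot.get_obs();im=camera('wrist');print(o['time'],o['ee_pos'],o['tcp_rot'],o['wrist_force'])
print(shift(world(np.load('p.npy'),[[.03,0,.222]])[0]))
cv2.imwrite('pics/w2.png',cv2.resize(im[:,120:520],(800,800))[0:600])
```

```text
5.825 [0.60467004 0.07765381 0.21120704] [ 1.79993970e+02 -2.69539523e-02  1.64951874e+02] [ 0.38270258 -0.22019363 -0.93064529]
[ 26.9  -0.1 -10.8]
```

View pics/w2.png

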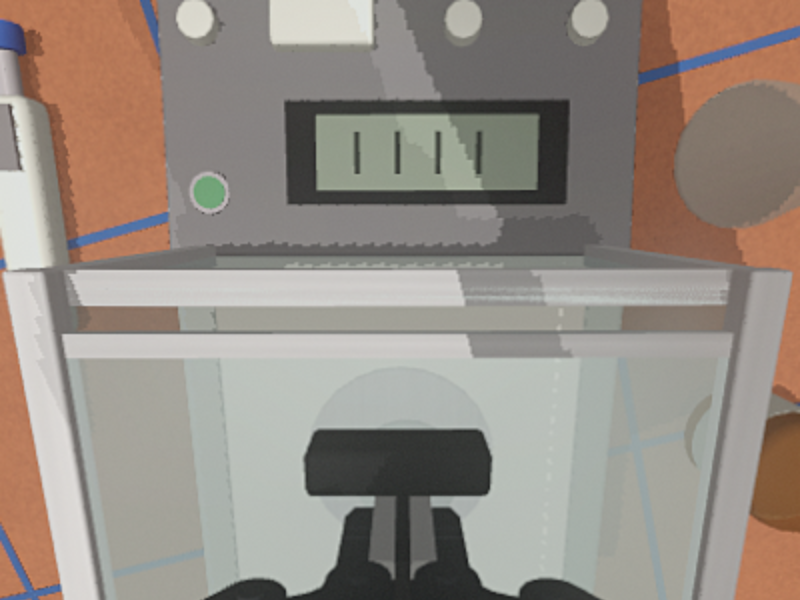

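Fingers sit centred on the tab at (400,495), and the door edge at row 333 still leaves about 10 mm to the front rail at 305. I'll finish in small steps, watching force.

Call:
send_rows --targets "2 0 0 0 255; 4 0 0 0 255; 6 0 0 0 255; 8 0 0 0 255; 8 0 0 0 255"

```text
time: 6.5
ee_pos: [0.5969, 0.0796, 0.2114]
tcp_rot: [-180.0, -0.0, 164.9]
wrist_force: [-0.7, -0.3, 0.5]
opening: -0.0002
grasp_force: 0.0
```

Call:
send_rows --targets "1 0 0 0 255; 1 0 0 0 255; 2 0 0 0 255; 2 0 0 0 255"

```text
time: 7.0
ee_pos: [0.5952, 0.0801, 0.2114]
tcp_rot: [180.0, 0.0, 164.9]
wrist_force: [1.6, 0.4, 0.7]
opening: -0.0
grasp_force: 0.4
```

Call:
send_rows --targets "0.5 0 0 0 255; 1 0 0 0 255; 1 0 0 0 255"

```text
time: 7.38
ee_pos: [0.5947, 0.0803, 0.2114]
tcp_rot: [180.0, 0.1, 164.9]
wrist_force: [4.7, -2.0, -0.5]
opening: 0.0004
grasp_force: 2.5
```

Call:
send_rows --targets "0.5 0 0 0 255; 1 0 0 0 255; 1 0 0 0 255"

```text
time: 7.75
ee_pos: [0.5946, 0.0803, 0.2114]
tcp_rot: [180.0, 0.2, 164.9]
wrist_force: [9.7, -2.7, -1.7]
opening: 0.0003
grasp_force: 5.1
```

Run:
```python
from h import *
o=bot.get_obs();im=camera('wrist');print(o['time'],o['ee_pos'],o['wrist_force'])
p=np.load('p.npy')
print(shift(world(p,[[.03,0,.222]])[0]))
cv2.imwrite('pics/w3.png',cv2.resize(im[:,120:520],(800,800))[0:600])
```

```text
7.75 [0.59463237 0.08025541 0.21141496] [ 9.70161046 -2.66779293 -1.72731808]
[ 16.4  -0.  -10.7]
```

View pics/w3.png

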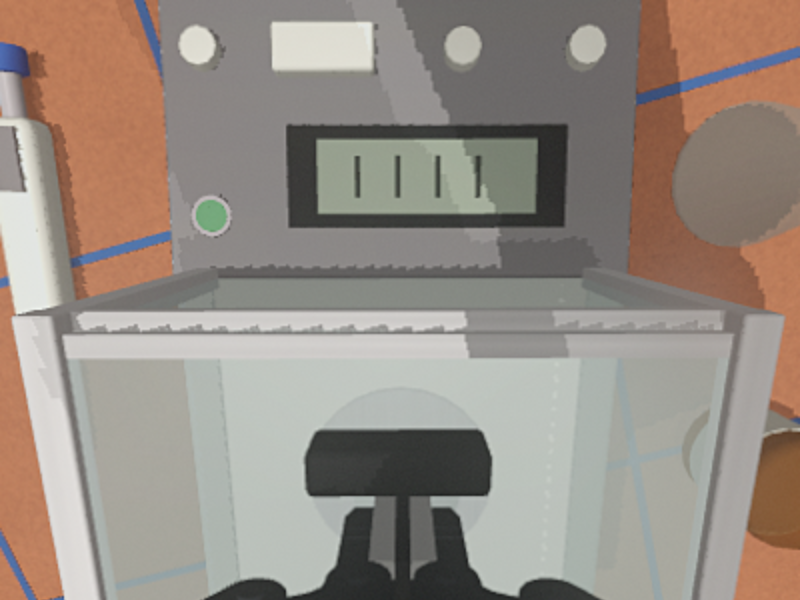

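The door is shut: the front strip gap is closed, motion has stopped and force has risen to 10 N. Tare key is at crop (324,46), full-image (282,23). Next I'll back off and go above it.

Run:
```python
from h import *
o=bot.get_obs();p=np.load('p.npy');m,T=pose('wrist',o)
print(proj(m,T,world(p,[[-.0974,y,.057] for y in(-.086,-.033,.027,.08)])).round(1))
print(shift(world(p,[[-.1014,-.033,.11]])[0]))
```

```text
[[217.9  20.9]
 [280.7  20.7]
 [351.7  20.1]
 [414.6  19.3]]
[147.9 -33.9 101. ]
```

Call:
send_rows --targets "-2 0 0 0 255; -5 0 0 0 255; -10 0 0 0 255; -10 0 -10 0 255; -10 0 -30 0 255; -10 0 -55 0 255; -10 0 -65 0 255; -10 0 -65 0 255"

```text
time: 8.8
ee_pos: [0.6033, 0.0781, 0.2768]
tcp_rot: [180.0, 0.1, 164.9]
wrist_force: [-0.6, -0.8, -0.5]
opening: -0.0001
grasp_force: 0.0
```

Call:
send_rows --targets "20 -4 0 0 255; 50 -11 0 0 255; 80 -18 0 0 255; 110 -24 0 0 255; 135 -30 0 0 255; 150 -33 0 0 255; 155 -33.5 0 0 255; 155 -33.5 20 0 255; 155 -33.5 50 0 255; 155 -33.5 80 0 255; 155 -33.5 110 0 255; 155 -33.5 135 0 255; 155 -33.5 155 0 255; 155 -33.5 167 0 255; 155 -33.5 172 0 255; 155 -33.5 172 0 255; 155 -33.5 172 0 255"

```text
time: 10.92
ee_pos: [0.445, 0.086, 0.105]
tcp_rot: [180.0, 0.1, 164.9]
wrist_force: [-0.6, -0.1, 0.7]
opening: 0.0002
grasp_force: 0.0
```

Run:
```python
from h import *
o=bot.get_obs();im=camera('wrist');print(o['time'],o['ee_pos'],o['tcp_rot'],o['wrist_force'])
p=np.load('p.npy');m,T=pose('wrist',o)
print(proj(m,T,world(p,[[-.0974+a,-.033+b,.057-a*.176] for a in(-.01,.01) for b in (-.022,.022)])).round(1))
print(shift(world(p,[[-.0994,-.033,.057]])[0]))
cv2.imwrite('pics/w4.png',cv2.resize(im[50:350,120:520],(800,600)))
```

```text
10.925 [0.44499966 0.08603518 0.10502537] [1.79972801e+02 5.69216007e-02 1.64943273e+02] [-0.61499791 -0.10165792  0.74887475]
[[285.7 215.8]
 [353.8 215.4]
 [287.5 241.9]
 [352.5 241.5]]
[-0.4 -0.5 48. ]
```

View pics/w4.png

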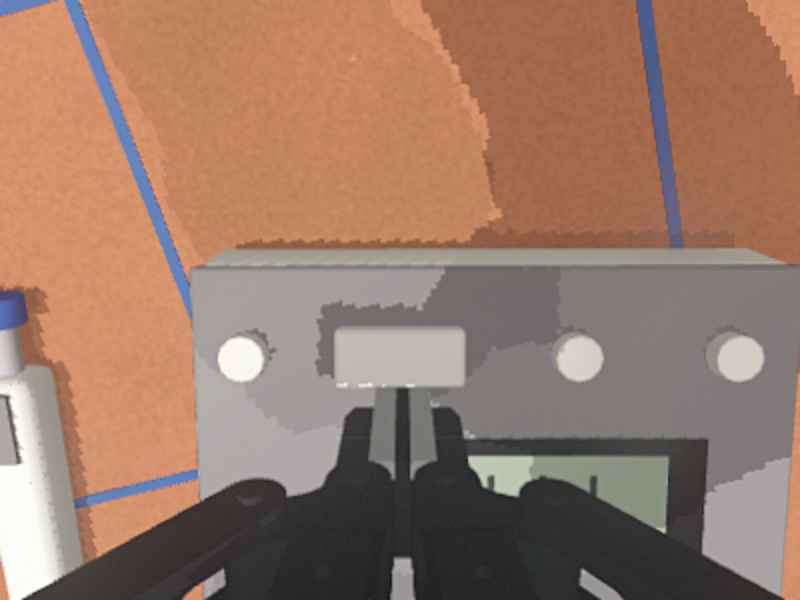

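The tare key spans crop (335–466, 327–386), centred under the fingers. Print and mode keys are well clear, so I'll descend and press.

Call:
send_rows --targets "1 0 15 0 255; 1 0 30 0 255; 1 0 38 0 255; 1 0 42 0 255; 1 0 42 0 255; 1 0 42 0 255"

```text
time: 11.72
ee_pos: [0.4439, 0.0863, 0.0627]
tcp_rot: [180.0, 0.0, 164.9]
wrist_force: [-0.7, -0.0, -0.1]
opening: 0.0001
grasp_force: 0.0
```

Call:
send_rows --targets "0 0 1 0 255; 0 0 2 0 255; 0 0 3 0 255; 0 0 4 0 255; 0 0 5 0 255; 0 0 5 0 255"

```text
time: 12.48
ee_pos: [0.4437, 0.0862, 0.0573]
tcp_rot: [180.0, 0.0, 164.9]
wrist_force: [-0.4, -1.3, 1.6]
opening: -0.0001
grasp_force: 0.7
```

Call:
send_rows --targets "0 0 0.5 0 255; 0 0 1 0 255; 0 0 1.5 0 255; 0 0 1.5 0 255"

```text
time: 12.98
ee_pos: [0.4438, 0.0862, 0.0559]
tcp_rot: [180.0, 0.0, 164.9]
wrist_force: [0.7, -0.1, 2.1]
opening: 0.0001
grasp_force: 1.3
```

Contact at about z = 0.0573, and the spring is starting to yield.

Call:
send_rows --targets "0 0 0.5 0 255; 0 0 1 0 255; 0 0 1.5 0 255; 0 0 1.5 0 255"

```text
time: 13.48
ee_pos: [0.4438, 0.0862, 0.0544]
tcp_rot: [180.0, 0.0, 164.9]
wrist_force: [2.6, -0.7, 4.6]
opening: -0.0004
grasp_force: 1.8
```

Call:
send_rows --targets "0 0 0.5 0 255; 0 0 1 0 255; 0 0 1.5 0 255; 0 0 1.5 0 255"

```text
time: 13.98
ee_pos: [0.4439, 0.0862, 0.0534]
tcp_rot: [180.0, 0.0, 164.9]
wrist_force: [1.6, -1.5, 9.6]
opening: 0.0
grasp_force: 4.6
```

Call:
send_rows --targets "0 0 0.5 0 255; 0 0 1 0 255; 0 0 1 0 255"

```text
time: 14.35
ee_pos: [0.444, 0.0863, 0.0532]
tcp_rot: [180.0, 0.1, 164.9]
wrist_force: [-2.1, -1.9, 16.5]
opening: 0.0
grasp_force: 8.1
```

Firm stop at z ≈ 0.053, force past 4.4 N: the key is right down. Release.

Call:
send_rows --targets "0 0 -2 0 255; 0 0 -4 0 255; 0 0 -6 0 255; 0 0 -9 0 255; 0 0 -14 0 255; 0 0 -30 0 255; 0 0 -55 0 255; 0 0 -85 0 255; 20 0 -120 0 255; 40 0 -150 0 255; 60 0 -180 0 255; 65 0 -190 0 255; 65 0 -190 0 255; 65 0 -190 0 255"

```text
time: 16.1
ee_pos: [0.381, 0.1029, 0.2406]
tcp_rot: [-179.9, -0.1, 164.9]
wrist_force: [-0.4, -0.2, -0.3]
opening: -0.0
grasp_force: 0.0
```

Run:
```python
from h import *
o=bot.get_obs();print(o['time'],o['ee_pos'],o['wrist_force'])
b=camera('side')[125:325,145:395]
cv2.imwrite('pics/s5.png',cv2.resize(b,None,fx=3,fy=3,interpolation=cv2.INTER_CUBIC))
```

```text
16.1 [0.3810163  0.10292856 0.2405951 ] [-0.38723481 -0.2152206  -0.33530141]
```

View pics/s5.png

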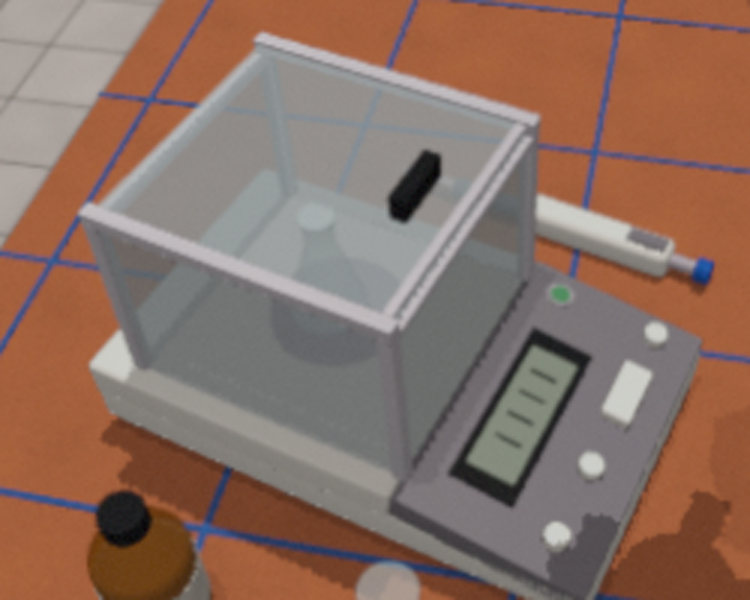

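The door edge is against the front rail, with the tab at (415,185). The tare key (628,391) is back up, the flask is standing, and the bottle and pipette haven't moved.

```bash
python3 -c "
from workcell import ticket;print(ticket.job_done())"
```

```text
the job is handed in; nothing more can be done
None
```

I pushed the shield door fully shut, then pressed the tare key to its stop and let it come back up. Nothing else was disturbed, the hand is clear, and the job is handed in at about 16 s of the 42 s allowed.

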